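Unnest the plant pots onto their saucers

ROBOT

A 6-joint arm with a two-finger parallel gripper is mounted at the origin on the work surface. World frame = base frame: x ahead of the robot, y to its left, z up, the work surface at z = 0. Lengths are in m, angles in rad, forces in N, time in s.
With the tool pointing down it reaches from about 0.25 to 0.775 m from the base axis. Payload 4 kg.
Tool frame: the origin (TCP) lies midway between the tips of the shut fingers; the grasp point (between the pads) lies 19 mm behind it (robot.tcp_to_grasp is the distance from the TCP to the grasp point, in m); z points along the fingers, x is the direction in which the jaws open and shut, and the axes are right-handed (so a half turn about z gives the same grasp; the last joint's range is limited). The gripper opens to 94 mm and grips with 3 to 60 N. Pads are 16 mm wide; open, the fingers measure 119 mm over their backs; the gripper's body (75 mm by 177 mm) begins 78 mm behind the grasp point.
Start: joints at [1.086, 0.087, 1.371, -0, 1.684, -0.103], TCP at [0.205, 0.51, 0.206] pointing down, gripper open.
Joint ranges: [-3.1, 3.1], [-0.76, 2.03], [0.27, 2.55], [-1.08, 4.22], [0.17, 2.65], [-2.57, 2.57]. Speed limits (rad/s): [2.79, 2.79, 3.14, 3.14, 3.14, 3.14].

INTERFACE

Orientations are given as [roll, pitch, yaw] about the fixed x, y, z axes, in that order (R = Rz(yaw) Ry(pitch) Rx(roll)).
In Python, from bench import get_obs, vision, robot gives the robot as it stands.
- The arm moves only by the tool servo_tool, never from a script. Its argument "targets" is text: rows parted by semicolons, each of 7 numbers parted by spaces: the opening, from 0 (shut) to 1 (fully open), then the shift along the tool's x, y, z as a fraction of full scale, then the turn, a rotation vector about the tool's x, y, z as a fraction of full scale. A call has 1 to 12 rows; each row is the pose to reach, as a shift and turn from the pose commanded when the call began, along the tool's axes at that moment, turning the shorter way round; what a row does not reach only later rows make up. Full scale, the value 1, is 0.25 m for a shift and pi rad for a turn. A row lasts 1/12 s, in which the tool goes at most 41.7 mm and 7.16 degrees, less where a joint would pass 70% of its speed; a pose out of reach is approached as far as the arm can. A call with a number of a shift or a turn outside -1 to 1 is refused whole. A call with a gripper value outside its range is refused whole. The fingers move at their own pace and stop on an object; the grip force is fixed at half the most. Time passes only in rows, so rows that repeat a pose let the fingers close. It gives the time, the measured TCP pose, the force and the opening at its end, in the units of the state.
- get_obs(): the state, without advancing time (a new reading comes with each control period).
- vision.snapshot(name): name is "scene" or "top"; returns a dict with "image" (400x640x3 uint8, red, green, blue), "mtx" (3x3 intrinsics, pixels), "world_from_camera" (4x4, takes a point from camera to world coordinates). Camera axes: x right, y down, z forward; pixel columns grow to the right and rows downward; lengths in m; the calibration is good to about 2 mm. A picture is of the moment at which its call begins. There is no depth.
- robot.close_job(): hands the job in, once; it reports no verdict.
The state is a dict: "time": time; "joint_positions": joint angles; "qvel": joint speeds; "joint_torque": joint torques, N m; "tool_pos": TCP position; "ee_rot": TCP orientation; "wrist_force": force on the tool from outside, world axes, zero at the start; "wrist_torque": the same for the moment, N m; "width": finger opening in m.
Only numpy, scipy, OpenCV 4.12 (cv2) and the standard library are available. Lean on these libraries where they do the work, as an engineer would, in place of code of your own. Each camera call takes 0.05 s, during which the arm holds its last target.

TASK

Take the nest of four plant pots apart one pot at a time, from the top (smallest) to the bottom (largest), and stand each one upright in the middle of the saucer of its own colour before taking the next. The pots are breakable: set them down rather than drop them, let none fall over, and leave the jar and the green punnet where they stand.

Things in the scene. Friction and masses are not known exactly. Their poses are not given: they have to be found in the camera images.
- pot_large: Large terracotta-orange plant pot, round, open, empty, 64 mm high, 35 to 170 g. Upper 32 mm: upright collar, 68 mm outside diameter, wall 6.5 mm; grip across it. Lower 32 mm: foot tapering from 59 to 53 mm. Starts on the table, bottom of the 160 mm high nest. Origin: centre of underside; z up its axis.
- pot_medium: Medium yellow plant pot, round, open, empty, 64 mm high, 35 to 170 g. Upper 32 mm: upright collar, 60 mm outside diameter, wall 6.5 mm; grip across it. Lower 32 mm: foot tapering from 51 to 45 mm. Starts nested: foot in the next larger pot with 2 mm play, collar resting on that pot's rim, 32 mm of collar showing. Origin: centre of underside; z up its axis.
- pot_small: Small blue plant pot, round, open, empty, 64 mm high, 35 to 170 g. Upper 32 mm: upright collar, 52 mm outside diameter, wall 6.5 mm; grip across it. Lower 32 mm: foot tapering from 43 to 37 mm. Starts nested: foot in the next larger pot with 2 mm play, collar resting on that pot's rim, 32 mm of collar showing. Origin: centre of underside; z up its axis.
- pot_tiny: Tiny white plant pot, round, open, empty, 64 mm high, 35 to 170 g. Upper 32 mm: upright collar, 44 mm outside diameter, wall 6.5 mm; grip across it. Lower 32 mm: foot tapering from 35 to 29 mm. Starts topmost, nested: foot in the next larger pot with 2 mm play, collar resting on that pot's rim, 32 mm of collar showing. Origin: centre of underside; z up its axis.
- saucer_large: The terracotta-orange saucer, for the large terracotta-orange pot: a fixed round dish lying on the table, 96 mm across the rim and 13 mm high; flat floor 5 mm thick, about 78 mm across inside, wall 4 mm. All four saucers are the same size and differ in colour only. Origin: centre of its underside, on the table; z up.
- saucer_medium: The yellow saucer, for the medium yellow pot: a fixed round dish lying on the table, 96 mm across the rim and 13 mm high; flat floor 5 mm thick, about 78 mm across inside, wall 4 mm. All four saucers are the same size and differ in colour only. Origin: centre of its underside, on the table; z up.
- saucer_small: The blue saucer, for the small blue pot: a fixed round dish lying on the table, 96 mm across the rim and 13 mm high; flat floor 5 mm thick, about 78 mm across inside, wall 4 mm. All four saucers are the same size and differ in colour only. Origin: centre of its underside, on the table; z up.
- saucer_tiny: The white saucer, for the tiny white pot: a fixed round dish lying on the table, 96 mm across the rim and 13 mm high; flat floor 5 mm thick, about 78 mm across inside, wall 4 mm. All four saucers are the same size and differ in colour only. Origin: centre of its underside, on the table; z up.
- jar: Bystander: a loose closed brown glass jar with a black lid, upright, 56 mm in diameter, 85 mm high, on the far side of the work. Origin: centre of its underside.
- punnet: Bystander: a loose empty open green plastic punnet, 70 by 100 mm, 45 mm high, on the far side of the work. Origin: centre of its underside.
Mind the look-alikes: they are no part of the job. What is shaped like the pot_large but pink is not meant.

How it is judged:
By the outcome, as a careful person would: the job done as asked, in the order asked, and still so for the second after the job is handed in, with the robot touching nothing.
It also fails if it takes over 112 s, if anything falls off the work surface, if the arm or the gripper's body presses on something with over 40 N, if the wrist force passes 120 N, or if a joint passes its speed limit or range.

## Working session

There is one attempt and no reset: what is moved stays moved. The work goes in short steps, Python scripts to look and compute and a tool call to move; the robot and the scene stay as the last step left them, time stands still between calls to the robot, and variables do not carry over. Pictures are saved under pics/ and viewed, and the job is handed in when it is done.

Besides the shell and the picture viewer there is one more tool, called after "Emit:" as name(argument=value, ...) on one line, values as JSON. servo_tool: Moves the arm, as the interface text tells. Its arguments: {"type":"object","properties":{"targets":{"type":"string"}},"required":["targets"]}

```bash
mkdir -p pics; ls
python3 - <<'E'
from bench import get_obs, vision, robot
import cv2
print(get_obs()); print(robot.tcp_to_grasp)
for n in("scene","top"):
    s=vision.snapshot(n); cv2.imwrite(f"pics/{n}0.png",s["image"][:,:,::-1]); print(s["mtx"],s["world_from_camera"])
E
```

```text
pics
{'time': 0.0, 'joint_positions': array([ 1.08588661e+00,  8.79159658e-02,  1.37224031e+00,  2.79903444e-05,
        1.68358423e+00, -1.03090325e-01]), 'qvel': array([ 0.00019325, -0.00135581,  0.00035493, -0.00057737, -0.00066716,
        0.00126904]), 'joint_torque': array([-4.86513163e-04, -3.40193224e+01, -3.02423286e+01,  7.16740661e-02,
        3.29971220e-02, -1.80380493e-04]), 'tool_pos': array([0.20467104, 0.50991456, 0.20433258]), 'ee_rot': array([-3.14134395e+00,  2.13358342e-03,  1.18898032e+00]), 'wrist_force': array([-0.57142068,  0.35916017, -0.92813593]), 'wrist_torque': array([-0.03486855,  0.02996555, -0.02642419]), 'width': 0.09401432250900471}
0.0188
[[378.84403212   0.         318.62284446]
 [  0.         378.84403212 196.39598442]
 [  0.           0.           1.        ]] [[ 0.54180472  0.56608265 -0.62128744  1.02809102]
 [ 0.84047197 -0.35840021  0.40639409 -0.32143625]
 [ 0.00738309 -0.74236091 -0.66995953  0.60380877]
 [ 0.          0.          0.          1.        ]]
[[372.49850858   0.         320.80516674]
 [  0.         372.49850858 202.40835736]
 [  0.           0.           1.        ]] [[-4.81538212e-02 -9.77187322e-01  2.06848125e-01  4.11330980e-01]
 [-9.98839917e-01  4.71451689e-02 -9.80573271e-03  6.32904678e-03]
 [-1.69852117e-04 -2.07080348e-01 -9.78323924e-01  7.71971732e-01]
 [ 0.00000000e+00  0.00000000e+00  0.00000000e+00  1.00000000e+00]]
```

View pics/scene0.png

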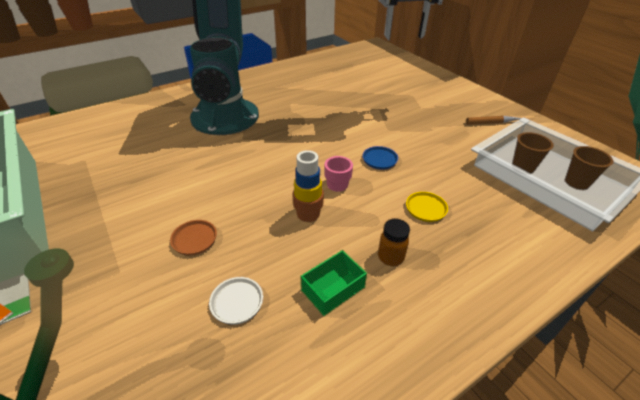

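View pics/top0.png

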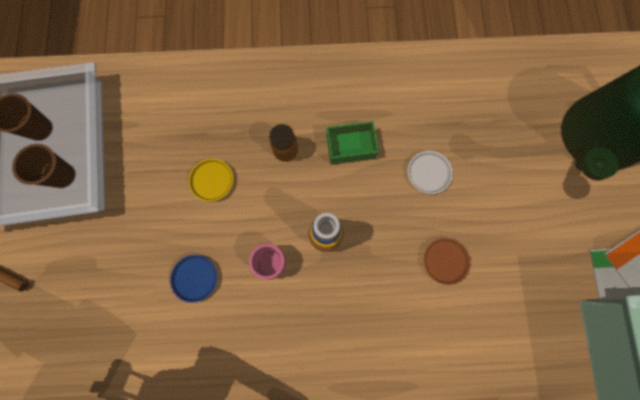

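Scene view: the nest is at about (308,185), with the pink pot beside it at (338,172). The saucers are blue (380,158), yellow (427,207), orange (194,238) and white (236,301); the jar is at (394,243) and the punnet at (333,280). Top view: the nest top is at (326,228), pink (267,261), and the saucers blue (194,278), yellow (212,180), white (430,172) and orange (446,261).

```bash
cat > h.py <<'E'
import numpy as np, cv2
from bench import get_obs, vision, robot
HSV={'blue':((100,120,40),(125,255,255)),'yellow':((22,190,120),(32,255,255)),'orange':((3,140,60),(12,255,200)),
'pink':((155,80,60),(178,255,255)),'green':((50,120,40),(80,255,255)),'white':((0,0,110),(179,45,255))}
def snap(n,save=None):
    s=vision.snapshot(n)
    if save: cv2.imwrite(f"pics/{save}.png",s["image"][:,:,::-1])
    return s
def ray(s,px):
    d=s["world_from_camera"][:3,:3]@np.linalg.solve(s["mtx"],[px[0],px[1],1.]); return s["world_from_camera"][:3,3],d/np.linalg.norm(d)
def onplane(s,px,z):
    o,d=ray(s,px); return o+d*(z-o[2])/d[2]
def tri(s1,p1,s2,p2):
    o1,d1=ray(s1,p1);o2,d2=ray(s2,p2)
    t=np.linalg.lstsq(np.c_[d1,-d2],o2-o1,rcond=None)[0]
    a=o1+t[0]*d1;b=o2+t[1]*d2; return (a+b)/2,np.linalg.norm(a-b)
def proj(s,P):
    T=np.linalg.inv(s["world_from_camera"]); c=T[:3,:3]@np.asarray(P,float)+T[:3,3]; u=s["mtx"]@c; return u[:2]/u[2]
def blobs(s,col,minA=60):
    m=cv2.inRange(cv2.cvtColor(s["image"],cv2.COLOR_RGB2HSV),*map(np.array,HSV[col]))
    cs,_=cv2.findContours(m,cv2.RETR_EXTERNAL,cv2.CHAIN_APPROX_NONE)
    out=[]
    for c in cs:
        if cv2.contourArea(c)>minA: out.append((c,cv2.contourArea(c),cv2.fitEllipse(c)))
    return sorted(out,key=lambda b:-b[1])
def circ(s,c,z):
    # fit circle to contour points cast on plane z
    P=np.array([onplane(s,p[0]+0.0,z)[:2] for p in c]); P=P
    A=np.c_[2*P,np.ones(len(P))]; x=np.linalg.lstsq(A,(P**2).sum(1),rcond=None)[0]
    r=np.sqrt(x[2]+x[0]**2+x[1]**2); res=np.linalg.norm(P-x[:2],axis=1)-r
    return x[:2],r,res.std()
E
python3 - <<'E'
from h import *
np.set_printoptions(precision=4,suppress=True)
for n in("scene","top"):
    s=snap(n)
    for k in HSV:
        for c,a,e in blobs(s,k)[:6]:
            x,r,sd=circ(s,c,0.013); print(n,k,int(a),np.round(e[0],1),np.round(e[1],1),x,round(r,4),round(sd,4))
E
```

```text
scene blue 771 [252.9  51.9] [33.3 36.3] [-0.4245  0.2603] 0.1373 0.0438
scene blue 526 [379.8 157.4] [20.4 33. ] [0.4364 0.2567] 0.0446 0.0016
scene blue 218 [307.6 179.2] [15.7 23.4] [0.4129 0.0491] 0.0271 0.0068
scene blue 132 [189.4  59.5] [ 5.7 34.5] [-0.4585  0.0003] 0.1035 0.0378
scene yellow 923 [426.6 205.7] [27.7 42.5] [0.6363 0.2283] 0.0472 0.001
scene yellow 73 [306.1 176.2] [30.9 38.2] [0.4377 0.036 ] 0.0286 0.0093
scene orange 1126 [193.1 237.1] [31.5 45.6] [ 0.4451 -0.2501] 0.0454 0.0011
scene orange 677 [76.4 12.9] [25.1 38.6] [-1.3085 -0.2804] 0.2133 0.0762
scene orange 391 [308.1 206.8] [26.1 29. ] [ 0.4999 -0.002 ] 0.0336 0.0091
scene pink 720 [337.7 172.1] [26.7 35.3] [0.4289 0.1272] 0.0535 0.0133
scene green 2433 [332.7 281.8] [49. 67.] [ 0.6915 -0.0667] 0.0582 0.0078
scene green 596 [ 32.2 371.6] [13.6 68.1] [ 0.5807 -0.5565] 0.028 0.0108
scene green 315 [636.1  96.9] [ 8.8 75.3] [1.4726 1.6133] 0.9567 0.0154
scene green 214 [ 18.4 306.4] [13.1 26.4] [ 0.44   -0.5626] 0.0164 0.0027
scene white 6250 [560.  171.6] [ 78.2 161.2] [0.6978 0.6216] 0.1662 0.0492
scene 
[... 671 characters left out ...]
261.2] [34.3 35.2] [0.4564 0.1134] 0.0348 0.0008
top green 1418 [351.9 140.4] [35.4 55.6] [ 0.7054 -0.0749] 0.0487 0.0077
top green 214 [634.8  94.9] [10.9 40.5] [ 0.7779 -0.7276] 0.0362 0.0116
top green 205 [604.3 157.6] [14.9 27.7] [ 0.6404 -0.6105] 0.0211 0.0066
top green 162 [599.9 259.4] [13.  18.9] [ 0.4274 -0.5583] 0.0151 0.0027
top white 12028 [ 51.5 148.7] [115.4 166.9] [0.735  0.5727] 0.1508 0.0424
top white 1366 [430.  172.1] [40.2 43.3] [ 0.6268 -0.2355] 0.0451 0.0007
top white 957 [618.2 276.5] [29.8 54.9] [ 0.3942 -0.5876] 0.0407 0.0129
top white 507 [326.1 225.8] [24.9 26.1] [ 0.5224 -0.0097] 0.0263 0.0007
top white 423 [633.7 308. ] [10.8 82. ] [ 0.3003 -0.6068] 0.0374 0.0168
```

Run:
```python
from h import *
np.set_printoptions(precision=4,suppress=True)
S=snap("scene");T=snap("top")
for k in ['blue','yellow','orange','white']:
    def best(s): return min(blobs(s,k),key=lambda b: abs(circ(s,b[0],.013)[1]-.046)+10*circ(s,b[0],.013)[2])
    a,b=best(S),best(T); print(k,tri(S,a[2][0],T,b[2][0]))
for s,n,wnd in((S,'scene',(290,150,330,225)),(S,'scene',(290,150,360,225))): 
    for c,a,e in blobs(s,'white',40):
        if abs(e[0][0]-308)<20 and 140<e[0][1]<190: print(n,a,e,cv2.boundingRect(c))
print(tri(S,blobs(S,'pink')[0][2][0],T,blobs(T,'pink')[0][2][0]))
im=np.hstack([cv2.resize(S["image"][140:230,270:360],(400,400),interpolation=cv2.INTER_NEAREST),cv2.resize(T["image"][190:280,250:340],(400,400),interpolation=cv2.INTER_NEAREST)])
cv2.imwrite("pics/nest.png",im[:,:,::-1])
```

```text
blue (array([0.4308, 0.2621, 0.0063]), np.float64(0.0008577443507713042))
yellow (array([0.6345, 0.2306, 0.0081]), np.float64(0.0019846440582078437))
orange (array([ 0.4396, -0.2506,  0.0061]), np.float64(0.000995229065389194))
white (array([ 0.6285, -0.2372,  0.006 ]), np.float64(0.001019078205192519))
scene 333.5 ((306.8973083496094, 161.55224609375), (21.887758255004883, 22.260618209838867), 21.485963821411133) (297, 151, 23, 23)
scene 333.5 ((306.8973083496094, 161.55224609375), (21.887758255004883, 22.260618209838867), 21.485963821411133) (297, 151, 23, 23)
(array([0.4543, 0.1092, 0.0371]), np.float64(0.0017654185654856593))
```

View pics/nest.png

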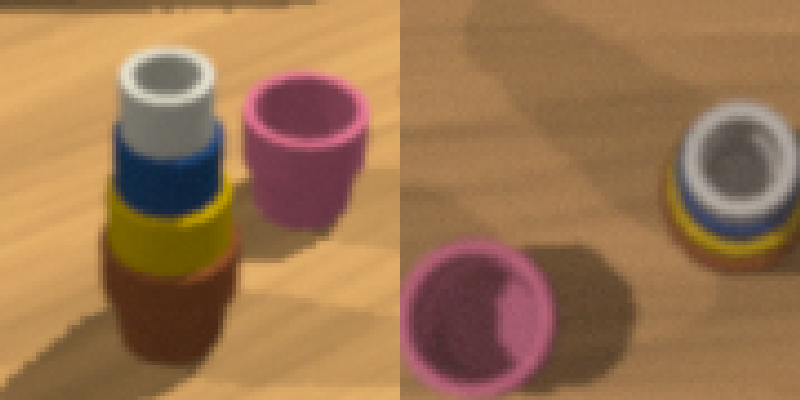

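Run:
```python
from h import *
np.set_printoptions(precision=4,suppress=True)
S=snap("scene");T=snap("top")
for m in(150,165,180):
    for s,(x0,y0,x1,y1) in((S,(290,148,326,166)),(T,(308,208,346,244))):
        g=s["image"].min(2); w=np.zeros_like(g); w[y0:y1,x0:x1]=(g[y0:y1,x0:x1]>m)*255
        c=max(cv2.findContours(w,cv2.RETR_EXTERNAL,cv2.CHAIN_APPROX_NONE)[0],key=cv2.contourArea); print(m,cv2.fitEllipse(c),cv2.boundingRect(c),circ(s,c,.16))
for p in((307.1,156.2),(307.1,156.7)): print(tri(S,p,T,(326.1,225.5)),onplane(S,p,.16),onplane(T,(326.1,225.5),.16))
# pink rim
```

```text
150 ((306.9919128417969, 156.2800750732422), (12.0692720413208, 21.123674392700195), 90.10787963867188) (297, 150, 21, 13) (array([ 0.5042, -0.0072]), np.float64(0.0204372344465264), np.float64(0.0009390995009562556))
150 ((325.93853759765625, 225.1119384765625), (22.08098030090332, 22.285947799682617), 165.52561950683594) (315, 214, 23, 24) (array([ 0.502 , -0.0065]), np.float64(0.018422930659518177), np.float64(0.000670813070848674))
165 ((307.0306091308594, 156.43536376953125), (11.443918228149414, 20.511194229125977), 89.73504638671875) (297, 151, 21, 12) (array([ 0.5047, -0.0074]), np.float64(0.0195826676192187), np.float64(0.0007704125871500693))Traceback (most recent call last):
  File "<stdin>", line 7, in <module>
ValueError: max() iterable argument is empty
```

```bash
cat >> h.py <<'E'
from scipy.spatial.transform import Rotation as Ro
def plan(x,y,z,yaw=np.pi/2,cur=None):
    o=get_obs(); p=o["tool_pos"] if cur is None else np.array(cur[:3]); R=Ro.from_euler('xyz',o["ee_rot"])
    d=R.inv().apply(np.array([x,y,z])-p)/.25
    t=(R.inv()*Ro.from_euler('xyz',[np.pi,0,yaw])).as_rotvec()/np.pi
    print("shift",d.round(4),"turn",t.round(4)," at",p.round(4),"yaw",o["ee_rot"].round(4),"t",round(o["time"],2),"w",round(o["width"],4),"F",o["wrist_force"].round(1))
E
python3 -c "
from h import *
plan(.503-.15,-.007+.26,.25);plan(.503,-.007,.25)"
```

```text
shift [-0.7346  0.9333 -0.1786] turn [-0.000e+00  1.000e-04 -1.215e-01]  at [0.2049 0.5103 0.2053] yaw [-3.1416e+00  3.0000e-04  1.1890e+00] t 0.4 w 0.094 F [ 0.6  0.5 -0.1]
shift [-1.4762  1.8776 -0.1784] turn [-0.000e+00  1.000e-04 -1.215e-01]  at [0.2049 0.5103 0.2053] yaw [-3.1416e+00  3.0000e-04  1.1890e+00] t 0.4 w 0.094 F [ 0.6  0.5 -0.1]
```

Emit:
servo_tool(targets="1 -0.06 0.08 -0.1 0 0 -0.02;1 -0.16 0.2 -0.18 0 0 -0.05;1 -0.73 0.93 -0.18 0 0 -0.1215;1 -0.73 0.93 -0.18 0 0 -0.1215;1 -0.73 0.93 -0.18 0 0 -0.1215;1 -0.73 0.93 -0.18 0 0 -0.1215;1 -0.73 0.93 -0.18 0 0 -0.1215;1 -0.73 0.93 -0.18 0 0 -0.1215;1 -0.73 0.93 -0.18 0 0 -0.1215;1 -0.73 0.93 -0.18 0 0 -0.1215")

```text
time: 1.23
tool_pos: [0.3533, 0.2534, 0.2507]
ee_rot: [3.141, -0.001, 1.567]
wrist_force: [0.1, -0.1, 0.2]
width: 0.0938
```

```bash
python3 -c "
from h import *
plan(.503,-.007,.25)"
```

```text
shift [-1.0393  0.6028  0.0022] turn [ 0.0001 -0.0002 -0.0012]  at [0.3533 0.2534 0.2507] yaw [ 3.1413e+00 -7.0000e-04  1.5670e+00] t 1.23 w 0.0938 F [ 0.1 -0.1  0.2]
```

Emit:
servo_tool(targets="1 -1 0.6 0 0 0 -0.001;1 -1 0.6 0 0 0 -0.001;1 -1 0.6 0 0 0 -0.001;1 -1 0.6 0 0 0 -0.001;1 -1 0.6 0 0 0 -0.001;1 -1 0.6 0 0 0 -0.001;1 -1 0.6 0 0 0 -0.001;1 -1 0.6 0 0 0 -0.001;1 -1 0.6 0 0 0 -0.001;1 -1 0.6 0 0 0 -0.001")

```text
time: 2.07
tool_pos: [0.5026, 0.006, 0.2502]
ee_rot: [-3.141, -0.001, 1.575]
wrist_force: [-0.1, 0.7, -0.4]
width: 0.0941
```

```bash
python3 -c "
from h import *
plan(.503,-.007,.25);plan(.503,-.007,.133)
snap('scene','s1');snap('top','t1')"
```

```text
shift [-0.0518  0.0014  0.0009] turn [-0.0002 -0.0004  0.0015]  at [0.5026 0.006  0.2502] yaw [-3.1408e+00 -1.2000e-03  1.5754e+00] t 2.07 w 0.0941 F [-0.1  0.7 -0.4]
shift [-0.0524  0.0017  0.4689] turn [-0.0002 -0.0004  0.0015]  at [0.5026 0.006  0.2502] yaw [-3.1408e+00 -1.2000e-03  1.5754e+00] t 2.07 w 0.0941 F [-0.1  0.7 -0.4]
```

View pics/s1.png

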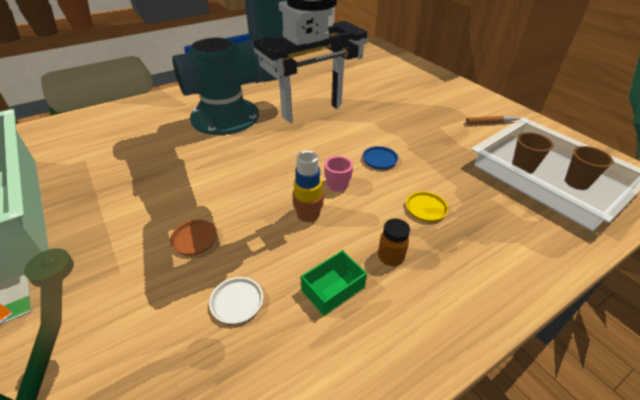

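Run:
```python
from h import *
S=snap('scene');T=snap('top')
print(proj(S,(.5026,.006,.25)),proj(S,(.5026,.053,.25)),proj(S,(.5026,-.041,.25)),proj(T,(.5026,.006,.25)))
im=np.hstack([cv2.resize(S["image"][60:180,250:370],(400,400)),cv2.resize(T["image"][150:290,250:390],(400,400))])
cv2.imwrite("pics/g1.png",im[:,:,::-1])
```

```text
[312.02871745 113.63674064] [333.11490886 106.92876703] [289.75355043 120.7229531 ] [318.007149   215.69465611]
```

View pics/g1.png

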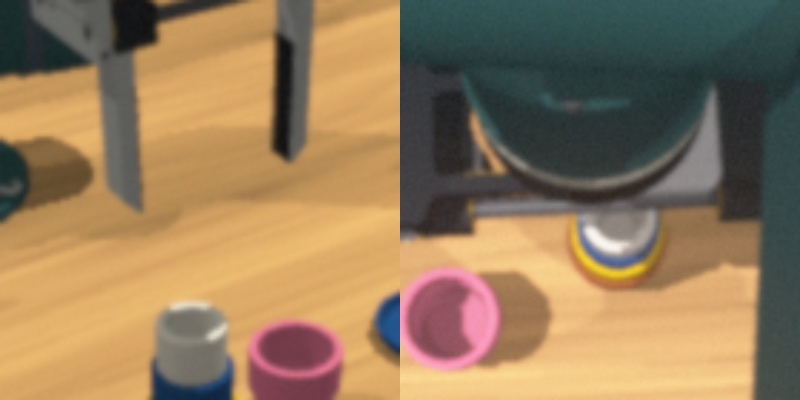

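The scene view shows the open fingers with tips at about (288,120) and (337,106), in front of and above the nest. Their midpoint matches the projected TCP within 1 px, so the calibration is good. I'll descend over the tiny pot.

Emit:
servo_tool(targets="1 -0.026 0.001 0 0 0 0.001;1 -0.052 0.0015 0 0 0 0.0015;1 -0.052 0.0015 0 0 0 0.0015;1 -0.052 0.0015 0.08 0 0 0.0015;1 -0.052 0.0015 0.18 0 0 0.0015;1 -0.052 0.0015 0.28 0 0 0.0015;1 -0.052 0.0015 0.38 0 0 0.0015;1 -0.052 0.0015 0.44 0 0 0.0015;1 -0.052 0.0015 0.465 0 0 0.0015;1 -0.052 0.0015 0.465 0 0 0.0015;1 -0.052 0.0015 0.465 0 0 0.0015")

```text
time: 3.18
tool_pos: [0.5034, -0.0087, 0.1349]
ee_rot: [3.141, -0.0, 1.569]
wrist_force: [0.7, -0.3, 0.0]
width: 0.094
```

Run:
```python
from h import *
plan(.503,-.007,.133)
S=snap('scene');T=snap('top')
im=np.hstack([cv2.resize(S["image"][100:220,250:370],(400,400)),cv2.resize(T["image"][150:290,250:390],(400,400))])
cv2.imwrite("pics/g2.png",im[:,:,::-1])
```

```text
shift [ 0.0069 -0.0017  0.0076] turn [ 0.0003 -0.     -0.0006]  at [ 0.5034 -0.0087  0.1349] yaw [ 3.1408 -0.      1.5688] t 3.18 w 0.094 F [ 0.7 -0.3  0. ]
```

View pics/g2.png

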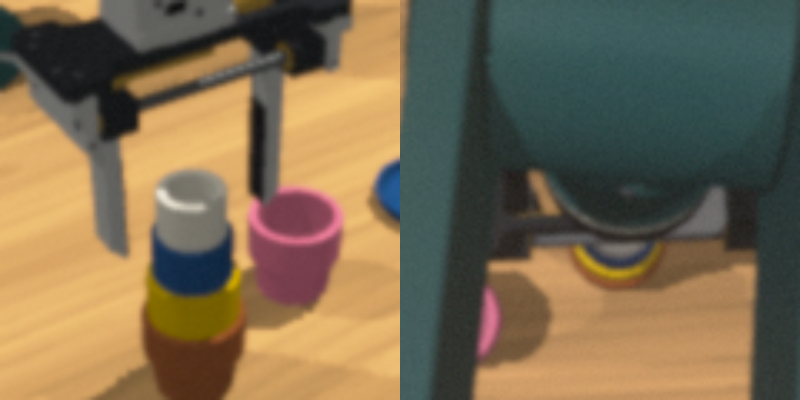

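Emit:
servo_tool(targets="1 0.004 0.001 0.006 0 0 0;0.55 0.004 0.001 0.006 0 0 0;0.5 0.004 0.001 0.006 0 0 0;0.5 0.004 0.001 0.006 0 0 0;0.5 0.004 0.001 0.006 0 0 0;0.5 0.004 0.001 0.006 0 0 0;0.5 0.004 0.001 0.006 0 0 0")

```text
time: 3.87
tool_pos: [0.5034, -0.0076, 0.1327]
ee_rot: [3.142, -0.0, 1.569]
wrist_force: [1.2, 0.3, 0.1]
width: 0.0575
```

Run:
```python
from h import *
plan(.503,-.007,.133)
S=snap('scene');plan(.503,-.007,.133);T=snap('top');plan(.503,-.007,.133)
im=cv2.resize(S["image"][120:220,250:350],(600,600),interpolation=cv2.INTER_CUBIC)
cv2.imwrite("pics/g3.png",im[:,:,::-1])
```

```text
shift [ 0.0023 -0.0014 -0.001 ] turn [ 0.     -0.     -0.0005]  at [ 0.5034 -0.0076  0.1327] yaw [ 3.1415e+00 -1.0000e-04  1.5691e+00] t 3.87 w 0.0575 F [1.2 0.3 0.1]
shift [ 0.0023 -0.0013 -0.0012] turn [-0.     -0.     -0.0005]  at [ 0.5033 -0.0076  0.1327] yaw [-3.1416e+00 -1.0000e-04  1.5691e+00] t 3.92 w 0.0533 F [-0.5 -0.3  0.6]
shift [ 0.0023 -0.0013 -0.0012] turn [-0.     -0.     -0.0005]  at [ 0.5033 -0.0076  0.1327] yaw [-3.1415e+00 -1.0000e-04  1.5691e+00] t 3.97 w 0.0497 F [0.1 0.7 0.2]
```

View pics/g3.png

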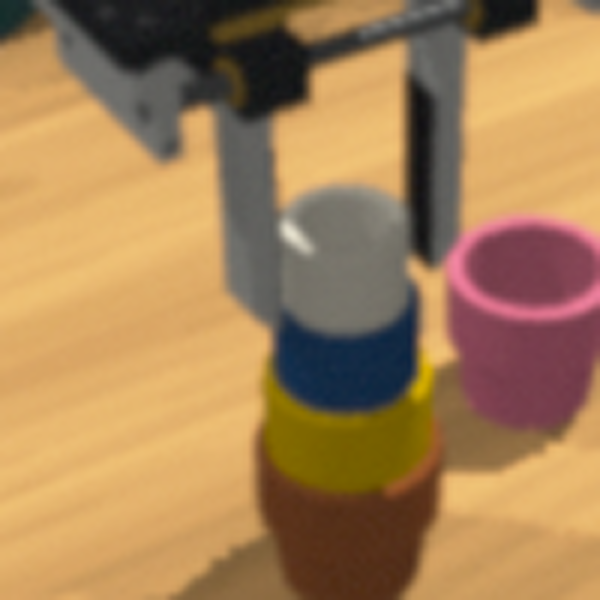

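The scene view shows the fingers either side of the white collar, pretty well centred and with tips above the blue rim. I'll close now.

Emit:
servo_tool(targets="0.44 0 0 0 0 0 0;0.4 0 0 0 0 0 0;0.35 0 0 0 0 0 0;0.3 0 0 0 0 0 0;0.3 0 0 0 0 0 0;0.3 0 0 0 0 0 0")

```text
time: 4.47
tool_pos: [0.5033, -0.0076, 0.1327]
ee_rot: [-3.142, -0.0, 1.569]
wrist_force: [0.8, -0.1, -0.8]
width: 0.0433
```

Emit:
servo_tool(targets="0.3 0 0 0 0 0 0;0.3 0 0 -0.01 0 0 0;0.3 0 0 -0.03 0 0 0;0.3 0 0 -0.06 0 0 0;0.3 0 0 -0.1 0 0 0;0.3 0 0 -0.15 0 0 0;0.3 0 0 -0.2 0 0 0;0.3 0 0 -0.25 0 0 0;0.3 0 0 -0.29 0 0 0;0.3 0 0 -0.32 0 0 0;0.3 0 0 -0.32 0 0 0;0.3 0 0 -0.32 0 0 0")

```text
time: 5.47
tool_pos: [0.5036, -0.0076, 0.2132]
ee_rot: [3.141, 0.0, 1.569]
wrist_force: [-0.6, -0.4, -0.7]
width: 0.0435
```

Run:
```python
from h import *
plan(.629,-.236,.213)
S=snap('scene')
im=cv2.resize(S["image"][60:240,230:410],(600,600),interpolation=cv2.INTER_CUBIC)
cv2.imwrite("pics/g4.png",im[:,:,::-1])
```

```text
shift [-0.9128  0.5032  0.0014] turn [ 0.0003  0.     -0.0005]  at [ 0.5036 -0.0076  0.2132] yaw [3.1407 0.     1.5692] t 5.47 w 0.0435 F [-0.6 -0.4 -0.7]
```

View pics/g4.png

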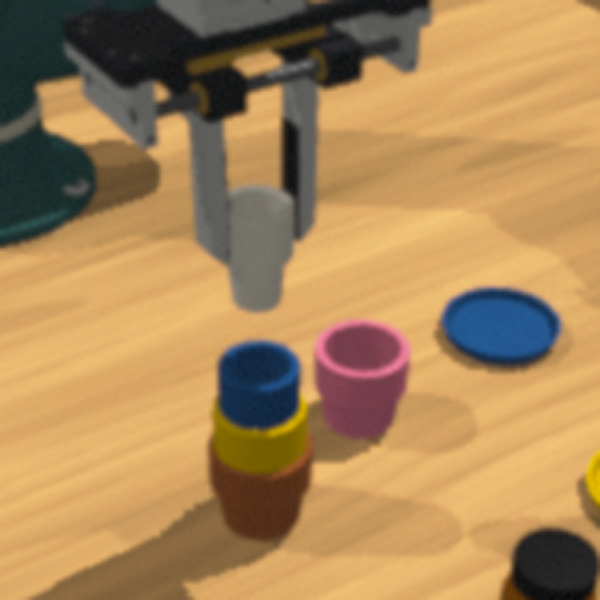

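Emit:
servo_tool(targets="0.3 -0.02 0.011 0 0 0 0;0.3 -0.08 0.044 0 0 0 0;0.3 -0.18 0.1 0 0 0 0;0.3 -0.3 0.165 0 0 0 0;0.3 -0.42 0.23 0 0 0 0;0.3 -0.54 0.3 0 0 0 0;0.3 -0.66 0.365 0 0 0 0;0.3 -0.77 0.425 0 0 0 0;0.3 -0.86 0.475 0 0 0 0;0.3 -0.9 0.497 0 0 0 0;0.3 -0.913 0.503 0 0 0 0;0.3 -0.913 0.503 0 0 0 0")

```text
time: 6.52
tool_pos: [0.6284, -0.237, 0.2108]
ee_rot: [-3.139, -0.001, 1.568]
wrist_force: [-0.1, 0.2, 0.2]
width: 0.0435
```

Emit:
servo_tool(targets="0.3 0 0 0.04 0 0 0;0.3 0 0 0.12 0 0 0;0.3 0 0 0.22 0 0 0;0.3 0 0 0.32 0 0 0;0.3 0 0 0.42 0 0 0;0.3 0 0 0.5 0 0 0;0.3 0 0 0.56 0 0 0;0.3 0 0 0.6 0 0 0;0.3 0 0 0.62 0 0 0;0.3 0 0 0.62 0 0 0")

```text
time: 7.35
tool_pos: [0.6278, -0.2349, 0.0564]
ee_rot: [-3.139, -0.001, 1.57]
wrist_force: [0.3, 0.1, -1.6]
width: 0.0432
```

Run:
```python
from h import *
plan(.629,-.236,.042)
S=snap('scene');T=snap('top')
im=np.hstack([cv2.resize(S["image"][240:340,190:290],(400,400)),cv2.resize(T["image"][120:220,380:480],(400,400))])
cv2.imwrite("pics/g5.png",im[:,:,::-1])
```

```text
shift [-0.0045  0.0048  0.0575] turn [-0.0007 -0.0004 -0.0002]  at [ 0.6278 -0.2349  0.0564] yaw [-3.1395e+00 -1.2000e-03  1.5700e+00] t 7.35 w 0.0432 F [ 0.3  0.1 -1.6]
```

View pics/g5.png

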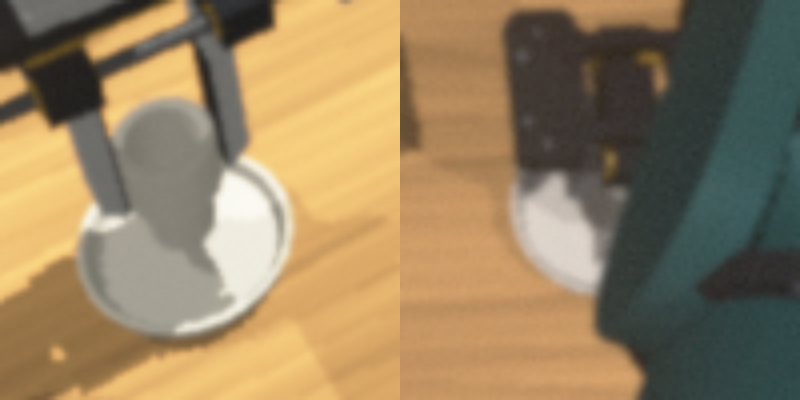

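Run:
```python
from h import *
S=snap('scene');plan(.629,-.236,.042)
print(onplane(S,(230.6,274.0),.0835), proj(S,(.628,-.235,.0835)))
im=cv2.resize(S["image"][250:320,195:265],(700,700)[:2],interpolation=cv2.INTER_CUBIC)[:600]
cv2.imwrite("pics/g6.png",im[:,:,::-1])
```

```text
shift [ 0.0007 -0.0024  0.0695] turn [ 0.0008  0.0003 -0.0004]  at [ 0.6295 -0.2362  0.0594] yaw [3.1391e+00 1.1000e-03 1.5695e+00] t 7.5 w 0.0433 F [0.8 0.  0.7]
[ 0.62939088 -0.23446096  0.0835    ] [229.96682905 273.56482415]
```

View pics/g6.png

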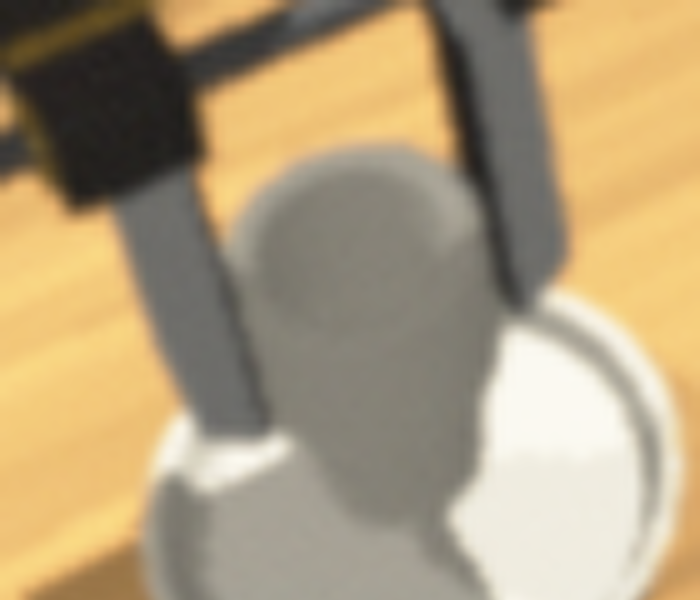

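Pot rim at about (230.6,274), upright and over the saucer's middle within 2 mm. I'll lower it.

Emit:
servo_tool(targets="0.3 0 0.004 0.015 0 0 0;0.3 0 0.004 0.03 0 0 0;0.3 0 0.004 0.042 0 0 0;0.3 0 0.004 0.05 0 0 0;0.3 0 0.004 0.054 0 0 0;0.3 0 0.004 0.058 0 0 0;0.3 0 0.004 0.058 0 0 0;0.3 0 0.004 0.058 0 0 0")

```text
time: 8.17
tool_pos: [0.6297, -0.2361, 0.0432]
ee_rot: [-3.142, -0.0, 1.569]
wrist_force: [0.4, 0.4, 0.1]
width: 0.0434
```

Run:
```python
from h import *
plan(.629,-.236,.042)
snap('scene');plan(.629,-.236,.042)
```

```text
shift [ 0.0002 -0.0028  0.0046] turn [-0.     -0.     -0.0005]  at [ 0.6297 -0.2361  0.0432] yaw [-3.1416e+00 -1.0000e-04  1.5691e+00] t 8.17 w 0.0434 F [0.4 0.4 0.1]
shift [ 0.0004 -0.0031  0.0052] turn [ 0.0001  0.     -0.0005]  at [ 0.6298 -0.2361  0.0433] yaw [3.1414 0.     1.5691] t 8.22 w 0.0437 F [-0.4  0.1  0.4]
```

Emit:
servo_tool(targets="0.3 0 0 0.002 0 0 0;0.3 0 0 0.004 0 0 0;0.3 0 0 0.005 0 0 0;0.3 0 0 0.005 0 0 0;0.3 0 0 0.005 0 0 0")

```text
time: 8.63
tool_pos: [0.6297, -0.236, 0.0419]
ee_rot: [3.142, -0.0, 1.569]
wrist_force: [0.1, -0.8, -0.6]
width: 0.0437
```

Emit:
servo_tool(targets="0.3 0 0 0.002 0 0 0;0.3 0 0 0.003 0 0 0;0.3 0 0 0.003 0 0 0;0.3 0 0 0.003 0 0 0")

```text
time: 8.97
tool_pos: [0.6299, -0.2361, 0.0417]
ee_rot: [3.141, 0.0, 1.569]
wrist_force: [-1.1, 0.4, 2.6]
width: 0.0436
```

Contact felt at TCP z 0.0417, as expected. I'll release gently.

Emit:
servo_tool(targets="0.5 0 0 0 0 0 0;0.55 0 0 0 0 0 0;0.6 0 0 0 0 0 0;0.75 0 0 0 0 0 0;0.9 0 0 0 0 0 0;0.9 0 0 -0.01 0 0 0;0.9 0 0 -0.05 0 0 0;0.9 0 0 -0.12 0 0 0;0.9 0 0 -0.22 0 0 0;0.9 0 0 -0.34 0 0 0;0.9 0 0 -0.46 0 0 0;0.9 0 0 -0.5 0 0 0")

```text
time: 9.97
tool_pos: [0.6319, -0.2371, 0.1735]
ee_rot: [3.132, 0.004, 1.569]
wrist_force: [0.6, 0.5, 2.0]
width: 0.0848
```

Run:
```python
from h import *
plan(.503,-.007,.17)
S=snap('scene','s7')
```

```text
shift [ 0.9195 -0.5172  0.0052] turn [ 0.003   0.0014 -0.0005]  at [ 0.6319 -0.2371  0.1735] yaw [3.1321 0.0044 1.5691] t 9.97 w 0.0848 F [0.6 0.5 2. ]
```

View pics/s7.png

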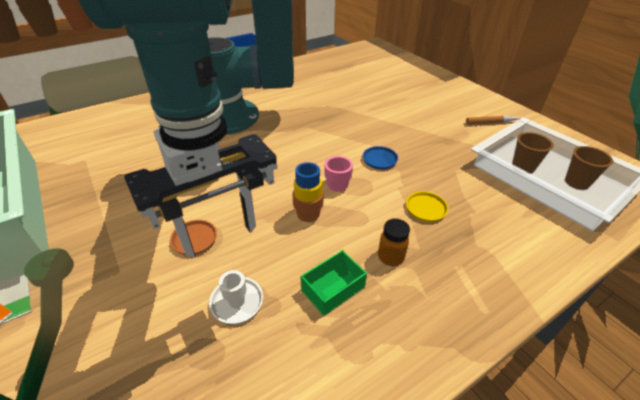

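Scene view: the white pot stands upright in the white saucer at (233,290), and the nest of three is still upright. Back to the nest.

Emit:
servo_tool(targets="1 0.05 -0.03 0 0 0 0;1 0.16 -0.09 0 0 0 0;1 0.3 -0.165 0 0 0 0;1 0.45 -0.25 0 0 0 0;1 0.6 -0.335 0 0 0 0;1 0.73 -0.405 0 0 0 0;1 0.84 -0.467 0 0 0 0;1 0.9 -0.5 0 0 0 0;1 0.914 -0.507 0 0 0 0;1 0.914 -0.507 0 0 0 0;1 0.914 -0.507 0 0 0 0")

```text
time: 10.93
tool_pos: [0.5035, -0.0079, 0.1655]
ee_rot: [-3.141, 0.001, 1.569]
wrist_force: [-0.8, -0.9, 0.3]
width: 0.0939
```

Run:
```python
from h import *
np.set_printoptions(precision=4,suppress=True)
S=snap('scene');T=snap('top')
plan(.503,-.0075,.101)
im=np.hstack([cv2.resize(S["image"][130:230,250:350],(400,400)),cv2.resize(T["image"][120:220,380:480],(400,400))])
cv2.imwrite("pics/g8.png",im[:,:,::-1])
for c,a,e in blobs(S,'blue'): print(a,e,circ(S,c,.128))
```

```text
shift [ 0.004  -0.003   0.2586] turn [-0.0002  0.0001 -0.001 ]  at [ 0.5038 -0.0085  0.1657] yaw [-3.1409  0.0003  1.5677] t 11.03 w 0.094 F [ 0.4 -0.5  0.5]
525.0 ((379.772705078125, 157.41465759277344), (20.33506202697754, 33.03947067260742), 97.04022979736328) (array([0.5515, 0.1442]), np.float64(0.03586527052688927), np.float64(0.0012412747814666537))
438.0 ((307.457763671875, 175.01907348632812), (22.62176513671875, 24.84225082397461), 6.1147565841674805) (array([ 0.5202, -0.0164]), np.float64(0.031784719250541854), np.float64(0.006110748101235759))
135.0 ((239.49740600585938, 39.114097595214844), (8.262157440185547, 25.220640182495117), 79.5968017578125) (array([-0.2424,  0.1797]), np.float64(0.03981351451271072), np.float64(0.007075591743337134))
```

View pics/g8.png

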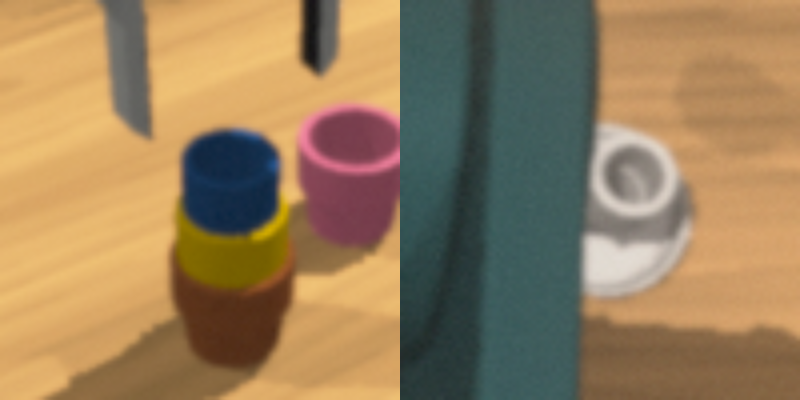

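Run:
```python
from h import *
S=snap('scene');T=snap('top')
print(onplane(T,(437.9,164.1),.069), onplane(S,(307.6,169.7),.128),proj(S,(.5035,-.0075,.128)))
plan(.503,-.0075,.101)
```

```text
[ 0.62595541 -0.23505514  0.069     ] [ 0.50678583 -0.00785998  0.128     ] [306.90632268 168.79987837]
shift [ 0.0038 -0.0031  0.2592] turn [-0.0002  0.     -0.0011]  at [ 0.5038 -0.0084  0.1658] yaw [-3.1410e+00  1.0000e-04  1.5675e+00] t 11.13 w 0.0942 F [ 0.3 -0.8 -1. ]
```

Top view: the white pot's rim centre falls within 1 mm of the saucer centre. Next, the blue pot.

Emit:
servo_tool(targets="1 0.003 0 0.03 0 0 0;1 0.003 0 0.08 0 0 0;1 0.003 0 0.15 0 0 0;1 0.003 0 0.21 0 0 0;1 0.003 0 0.24 0 0 0;0.8 0.003 0 0.257 0 0 0;0.65 0.003 0 0.257 0 0 0;0.6 0.003 0 0.257 0 0 0;0.6 0.003 0 0.257 0 0 0;0.6 0.003 0 0.257 0 0 0;0.6 0.003 0 0.257 0 0 0")

```text
time: 12.05
tool_pos: [0.5039, -0.0066, 0.1029]
ee_rot: [3.14, 0.0, 1.569]
wrist_force: [-0.5, 0.1, 0.3]
width: 0.0582
```

Run:
```python
from h import *
S=snap('scene')
plan(.503,-.0075,.101)
im=cv2.resize(S["image"][130:230,250:350],(600,600),interpolation=cv2.INTER_CUBIC)
cv2.imwrite("pics/g9.png",im[:,:,::-1])
```

```text
shift [-0.0035 -0.0033  0.007 ] turn [ 0.0005  0.     -0.0005]  at [ 0.5038 -0.0066  0.1028] yaw [3.1401e+00 1.0000e-04 1.5691e+00] t 12.1 w 0.057 F [0.5 0.  0.6]
```

View pics/g9.png

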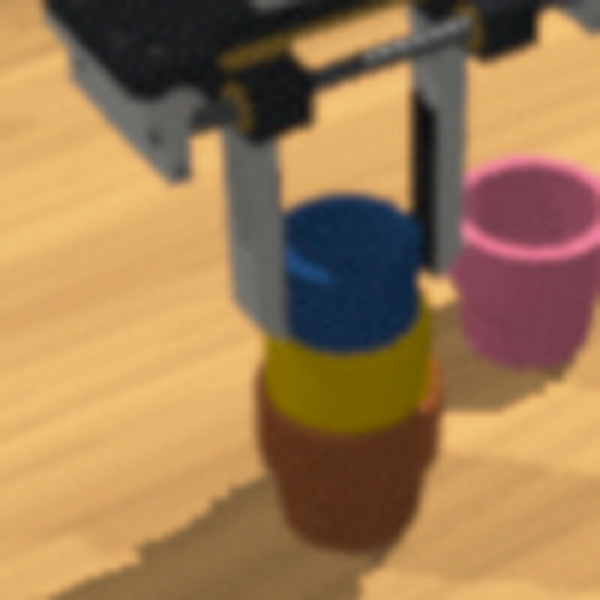

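Emit:
servo_tool(targets="0.58 -0.003 0 0.005 0 0 0;0.55 -0.003 0 0.005 0 0 0;0.5 -0.003 0 0.005 0 0 0;0.45 -0.003 0 0.005 0 0 0;0.38 -0.003 0 0.005 0 0 0;0.38 -0.003 0 0.005 0 0 0;0.38 -0.003 0 0.005 0 0 0;0.38 -0.003 0 0.005 0 0 0")

```text
time: 12.77
tool_pos: [0.5034, -0.0073, 0.1008]
ee_rot: [3.141, -0.0, 1.569]
wrist_force: [-0.5, 1.2, 1.0]
width: 0.0516
```

Emit:
servo_tool(targets="0.38 0 0 0 0 0 0;0.38 0 0 -0.01 0 0 0;0.38 0 0 -0.03 0 0 0;0.38 0 0 -0.06 0 0 0;0.38 0 0 -0.1 0 0 0;0.38 0 0 -0.15 0 0 0;0.38 0 0 -0.2 0 0 0;0.38 0 0 -0.25 0 0 0;0.38 0 0 -0.29 0 0 0;0.38 0 0 -0.32 0 0 0;0.38 0 0 -0.32 0 0 0;0.38 0 0 -0.32 0 0 0")

```text
time: 13.77
tool_pos: [0.5036, -0.0074, 0.1812]
ee_rot: [3.141, 0.0, 1.569]
wrist_force: [0.1, -0.5, -2.1]
width: 0.0518
```

Run:
```python
from h import *
S=snap('scene')
plan(.4334,.258,.18)
im=cv2.resize(S["image"][60:240,230:410],(600,600),interpolation=cv2.INTER_CUBIC)
cv2.imwrite("pics/g10.png",im[:,:,::-1])
```

```text
shift [ 1.0607 -0.2807  0.0018] turn [-0.0002 -0.0001 -0.0005]  at [ 0.5031 -0.0073  0.1804] yaw [-3.1410e+00 -2.0000e-04  1.5691e+00] t 13.82 w 0.0519 F [-0.2  0.6 -0.6]
```

View pics/g10.png

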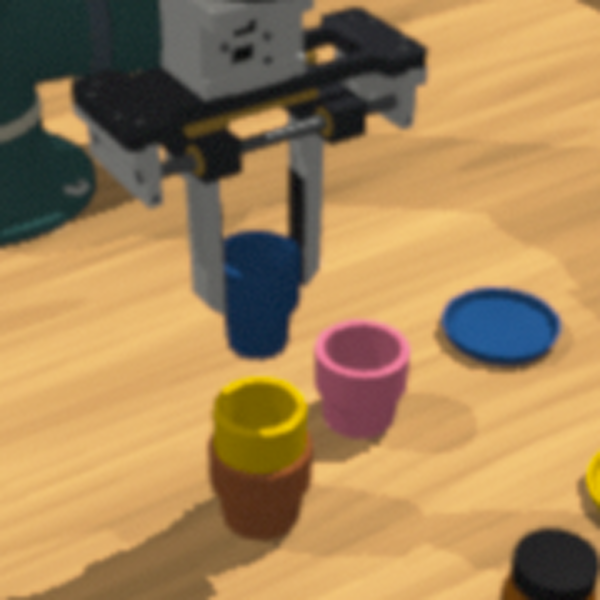

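The blue pot alone was lifted and the yellow one stayed in orange. Carrying it to the blue saucer.

Emit:
servo_tool(targets="0.38 0.03 -0.008 0 0 0 0;0.38 0.1 -0.028 0 0 0 0;0.38 0.2 -0.056 0 0 0 0;0.38 0.32 -0.09 0 0 0 0;0.38 0.44 -0.124 0 0 0 0;0.38 0.56 -0.157 0 0 0 0;0.38 0.68 -0.19 0 0 0 0;0.38 0.79 -0.22 0 0 0 0;0.38 0.88 -0.246 0 0 0 0;0.38 0.95 -0.265 0 0 0 0;0.38 1 -0.278 0 0 0 0")

```text
time: 14.73
tool_pos: [0.4325, 0.2448, 0.1797]
ee_rot: [-3.139, -0.0, 1.571]
wrist_force: [0.3, -0.9, -1.4]
width: 0.0517
```

Emit:
servo_tool(targets="0.38 0.035 0 0.02 0 0 0;0.38 0.062 0 0.07 0 0 0;0.38 0.062 0 0.14 0 0 0;0.38 0.062 0 0.22 0 0 0;0.38 0.062 0 0.3 0 0 0;0.38 0.062 0 0.38 0 0 0;0.38 0.062 0 0.44 0 0 0;0.38 0.062 0 0.48 0 0 0;0.38 0.062 0 0.5 0 0 0;0.38 0.062 0 0.5 0 0 0;0.38 0.062 0 0.5 0 0 0;0.38 0.062 0 0.5 0 0 0")

```text
time: 15.73
tool_pos: [0.4351, 0.2586, 0.0568]
ee_rot: [3.14, -0.001, 1.569]
wrist_force: [0.7, 0.6, -0.7]
width: 0.0519
```

Run:
```python
from h import *
S=snap('scene')
plan(.434,.258,.042)
im=cv2.resize(S["image"][90:190,330:430],(600,600),interpolation=cv2.INTER_CUBIC)
cv2.imwrite("pics/g11.png",im[:,:,::-1])
```

```text
shift [-0.0027 -0.005   0.0599] turn [ 0.0007 -0.0003 -0.0006]  at [0.4352 0.2587 0.057 ] yaw [ 3.1393e+00 -1.1000e-03  1.5690e+00] t 15.78 w 0.0517 F [-1.1  0.6 -0.9]
```

View pics/g11.png

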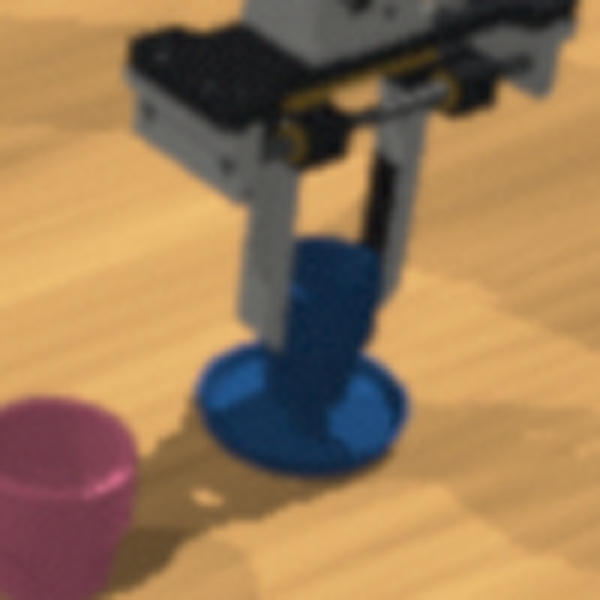

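Emit:
servo_tool(targets="0.38 -0.002 -0.003 0.012 0 0 0;0.38 -0.002 -0.003 0.026 0 0 0;0.38 -0.002 -0.003 0.038 0 0 0;0.38 -0.002 -0.003 0.046 0 0 0;0.38 -0.002 -0.003 0.05 0 0 0;0.38 -0.002 -0.003 0.052 0 0 0;0.38 -0.002 -0.003 0.054 0 0 0;0.38 -0.002 -0.003 0.056 0 0 0;0.38 -0.002 -0.003 0.056 0 0 0;0.38 -0.002 -0.003 0.056 0 0 0")

```text
time: 16.62
tool_pos: [0.4336, 0.2578, 0.0419]
ee_rot: [3.141, -0.0, 1.569]
wrist_force: [-0.0, 1.0, -0.9]
width: 0.0515
```

Emit:
servo_tool(targets="0.38 0 0 0.002 0 0 0;0.38 0 0 0.004 0 0 0;0.38 0 0 0.004 0 0 0;0.38 0 0 0.004 0 0 0")

```text
time: 16.95
tool_pos: [0.4338, 0.2579, 0.0418]
ee_rot: [3.141, -0.0, 1.569]
wrist_force: [-2.1, -0.9, 5.8]
width: 0.0517
```

Contact is felt at the expected height. Releasing.

Emit:
servo_tool(targets="0.6 0 0 -0.002 0 0 0;0.65 0 0 -0.002 0 0 0;0.7 0 0 -0.002 0 0 0;0.8 0 0 -0.002 0 0 0;0.95 0 0 -0.002 0 0 0;0.95 0 0 -0.01 0 0 0;0.95 0 0 -0.05 0 0 0;0.95 0 0 -0.12 0 0 0;0.95 0 0 -0.22 0 0 0;0.95 0 0 -0.32 0 0 0;0.95 0 0 -0.37 0 0 0;1 0 0 -0.38 0 0 0")

```text
time: 17.95
tool_pos: [0.4356, 0.2588, 0.1403]
ee_rot: [3.134, -0.003, 1.569]
wrist_force: [0.3, 0.2, 0.8]
width: 0.0926
```

Run:
```python
from h import *
S=snap('scene','s12')
plan(.5035,-.0074,.137)
```

```text
shift [-1.063   0.2757  0.0063] turn [ 0.0016 -0.0008 -0.0005]  at [0.435  0.2585 0.1388] yaw [ 3.1365e+00 -2.4000e-03  1.5692e+00] t 18.0 w 0.0934 F [ 0.4 -0.2  0.5]
```

View pics/s12.png

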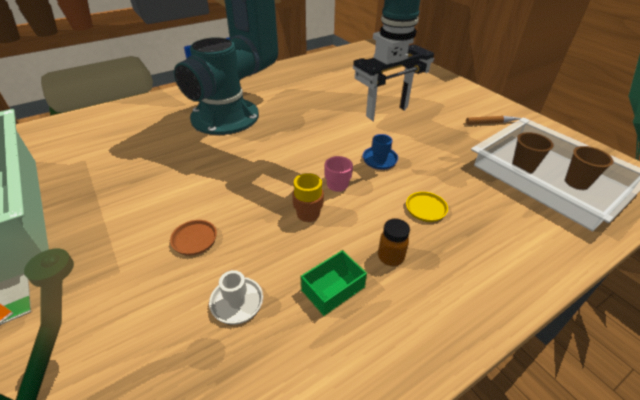

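Scene view: the blue pot is upright in the blue saucer at (381,150), and the yellow/orange nest is at (308,197). Next, the yellow pot.

Emit:
servo_tool(targets="1 -0.03 0.008 0 0 0 0;1 -0.1 0.028 0 0 0 0;1 -0.22 0.06 0 0 0 0;1 -0.37 0.1 0 0 0 0;1 -0.52 0.14 0 0 0 0;1 -0.67 0.18 0 0 0 0;1 -0.8 0.215 0 0 0 0;1 -0.9 0.243 0 0 0 0;1 -0.97 0.265 0 0 0 0;1 -1 0.279 0 0 0 0;1 -1 0.279 0 0 0 0")

```text
time: 18.92
tool_pos: [0.5024, 0.006, 0.1341]
ee_rot: [-3.139, -0.0, 1.566]
wrist_force: [1.3, 0.1, 0.1]
width: 0.094
```

Emit:
servo_tool(targets="1 -0.04 0 0.03 0 0 0;1 -0.061 0 0.07 0 0 0;1 -0.061 0 0.11 0 0 0;1 -0.061 0 0.13 0 0 0;0.9 -0.061 0 0.135 0 0 0;0.75 -0.061 0 0.135 0 0 0;0.7 -0.061 0 0.135 0 0 0;0.7 -0.061 0 0.135 0 0 0;0.7 -0.061 0 0.135 0 0 0")

```text
time: 19.67
tool_pos: [0.5033, -0.0074, 0.1026]
ee_rot: [3.14, 0.0, 1.569]
wrist_force: [-0.0, 0.3, 0.3]
width: 0.0666
```

Run:
```python
from h import *
S=snap('scene');T=snap('top')
plan(.5035,-.0074,.069)
im=np.hstack([cv2.resize(S["image"][130:230,250:350],(400,400)),cv2.resize(T["image"][230:330,150:250],(400,400))])
cv2.imwrite("pics/g13.png",im[:,:,::-1])
```

```text
shift [0.0005 0.0012 0.134 ] turn [ 0.0003  0.     -0.0005]  at [ 0.5032 -0.0075  0.1025] yaw [3.1406 0.     1.5693] t 19.77 w 0.0659 F [-0.4 -0.5  0.3]
```

View pics/g13.png

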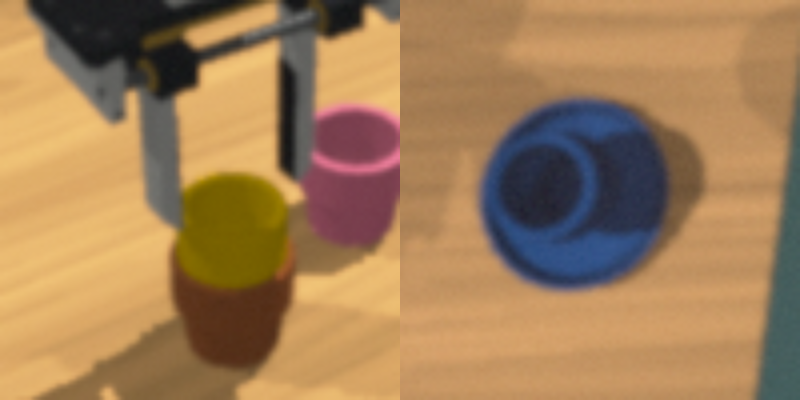

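Fingers are 34 mm short of target height, still above the yellow collar. I'll reopen and descend the rest. The top view shows the blue pot's rim at about (186,276).

Emit:
servo_tool(targets="1 0 0 0 0 0 0;1 0 0 0 0 0 0;1 0 0 0 0 0 0;1 0 0 0.03 0 0 0;1 0 0 0.07 0 0 0;1 0 0 0.11 0 0 0;0.9 0 0 0.13 0 0 0;0.75 0 0 0.132 0 0 0;0.7 0 0 0.132 0 0 0;0.7 0 0 0.132 0 0 0;0.7 0 0 0.132 0 0 0")

```text
time: 20.68
tool_pos: [0.5033, -0.0076, 0.0695]
ee_rot: [3.141, 0.0, 1.569]
wrist_force: [-0.3, -0.7, -0.3]
width: 0.0669
```

Run:
```python
from h import *
S=snap('scene');T=snap('top')
print(onplane(T,(185.8,276.3),.069))
plan(.5035,-.0074,.069)
im=np.hstack([cv2.resize(S["image"][130:230,250:350],(500,500))])
cv2.imwrite("pics/g14.png",im[:,:,::-1])
```

```text
[0.43233603 0.25567124 0.069     ]
shift [0.0009 0.0009 0.0022] turn [ 0.0004  0.     -0.0005]  at [ 0.5033 -0.0076  0.0696] yaw [3.1404e+00 1.0000e-04 1.5691e+00] t 20.78 w 0.0656 F [ 0.1 -0.6 -0.1]
```

View pics/g14.png

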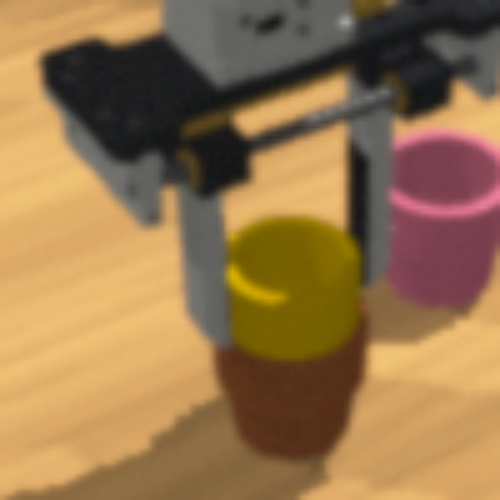

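Emit:
servo_tool(targets="0.66 0 0 0 0 0 0;0.62 0 0 0 0 0 0;0.56 0 0 0 0 0 0;0.5 0 0 0 0 0 0;0.45 0 0 0 0 0 0;0.45 0 0 0 0 0 0;0.45 0 0 0 0 0 0;0.45 0 0 0 0 0 0")

```text
time: 21.45
tool_pos: [0.5031, -0.0076, 0.0694]
ee_rot: [3.141, -0.0, 1.569]
wrist_force: [-0.3, 0.8, 3.0]
width: 0.0599
```

Emit:
servo_tool(targets="0.45 0 0 0 0 0 0;0.45 0 0 -0.01 0 0 0;0.45 0 0 -0.03 0 0 0;0.45 0 0 -0.06 0 0 0;0.45 0 0 -0.1 0 0 0;0.45 0 0 -0.15 0 0 0;0.45 0 0 -0.21 0 0 0;0.45 0 0 -0.27 0 0 0;0.45 0 0 -0.33 0 0 0;0.45 0 0 -0.37 0 0 0;0.45 0 0 -0.38 0 0 0;0.45 0 0 -0.38 0 0 0")

```text
time: 22.45
tool_pos: [0.5035, -0.0077, 0.1653]
ee_rot: [3.139, 0.0, 1.569]
wrist_force: [0.4, -0.7, -1.1]
width: 0.0598
```

Run:
```python
from h import *
S=snap('scene','s15')
plan(.635,.228,.18)
```

```text
shift [ 0.9433  0.5269 -0.0634] turn [ 0.0001 -0.     -0.0005]  at [ 0.5029 -0.0076  0.1641] yaw [ 3.1412 -0.      1.5691] t 22.5 w 0.0596 F [ 0.   1.5 -1. ]
```

View pics/s15.png

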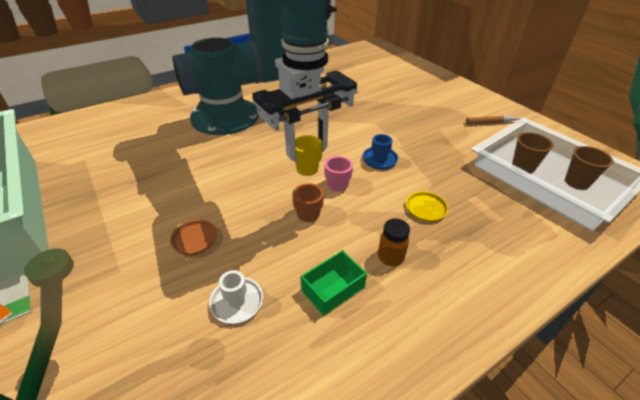

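Yellow pot is in the gripper at (308,155) and the orange pot still stands at (308,203). Carrying to the yellow saucer at (427,207).

Emit:
servo_tool(targets="0.45 0.02 0.011 0 0 0 0;0.45 0.08 0.045 0 0 0 0;0.45 0.18 0.1 0 0 0 0;0.45 0.3 0.17 0 0 0 0;0.45 0.42 0.237 0 0 0 0;0.45 0.54 0.305 0 0 0 0;0.45 0.66 0.373 0 0 0 0;0.45 0.77 0.435 0 0 0 0;0.45 0.86 0.486 0 0 0 0;0.45 0.92 0.52 0 0 0 0;0.45 0.942 0.532 0 0 0 0;0.45 0.942 0.532 0 0 0 0")

```text
time: 23.5
tool_pos: [0.6358, 0.2291, 0.1618]
ee_rot: [-3.139, 0.001, 1.571]
wrist_force: [0.7, 0.7, -0.4]
width: 0.0598
```

Emit:
servo_tool(targets="0.45 0 0 0.02 0 0 0;0.45 0 0 0.07 0 0 0;0.45 0 0 0.14 0 0 0;0.45 0 0 0.22 0 0 0;0.45 0 0 0.3 0 0 0;0.45 0 0 0.36 0 0 0;0.45 0 0 0.4 0 0 0;0.45 0 0 0.43 0 0 0;0.45 0 0 0.43 0 0 0;0.45 0 0 0.43 0 0 0;0.45 0 0 0.43 0 0 0")

```text
time: 24.42
tool_pos: [0.637, 0.2277, 0.0579]
ee_rot: [3.139, -0.001, 1.569]
wrist_force: [0.2, -0.2, -0.9]
width: 0.0597
```

Run:
```python
from h import *
S=snap('scene');T=snap('top')
plan(.636,.228,.0424)
im=np.hstack([cv2.resize(S["image"][140:240,370:470],(400,400)),cv2.resize(T["image"][120:320,120:320],(400,400))])
cv2.imwrite("pics/g16.png",im[:,:,::-1])
```

```text
shift [ 0.0003 -0.0047  0.063 ] turn [ 0.0009 -0.0003 -0.0005]  at [0.6371 0.2279 0.0582] yaw [ 3.1389e+00 -8.0000e-04  1.5691e+00] t 24.52 w 0.0597 F [ 0.4  0.4 -1.3]
```

View pics/g16.png

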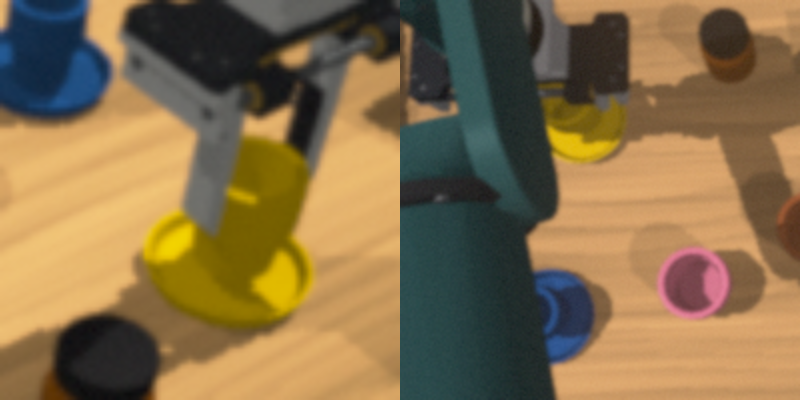

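Pot is held over the middle of the yellow saucer. Lowering it.

Emit:
servo_tool(targets="0.45 0 0 0.012 0 0 0;0.45 0 0 0.026 0 0 0;0.45 0 0 0.038 0 0 0;0.45 0 0 0.046 0 0 0;0.45 0 0 0.05 0 0 0;0.45 0 0 0.052 0 0 0;0.45 0 0 0.054 0 0 0;0.45 0 0 0.056 0 0 0;0.45 0 0 0.056 0 0 0;0.45 0 0 0.056 0 0 0")

```text
time: 25.35
tool_pos: [0.6363, 0.2277, 0.0426]
ee_rot: [3.141, -0.0, 1.569]
wrist_force: [0.4, -0.4, -0.6]
width: 0.0599
```

Emit:
servo_tool(targets="0.45 0 0 0.002 0 0 0;0.45 0 0 0.004 0 0 0;0.45 0 0 0.004 0 0 0;0.45 0 0 0.004 0 0 0")

```text
time: 25.68
tool_pos: [0.6364, 0.2278, 0.0424]
ee_rot: [3.141, -0.0, 1.569]
wrist_force: [-1.4, -1.2, 3.5]
width: 0.0596
```

Emit:
servo_tool(targets="0.68 0 0 -0.002 0 0 0;0.72 0 0 -0.002 0 0 0;0.78 0 0 -0.002 0 0 0;0.9 0 0 -0.002 0 0 0;1 0 0 -0.002 0 0 0;1 0 0 -0.01 0 0 0;1 0 0 -0.05 0 0 0;1 0 0 -0.12 0 0 0;1 0 0 -0.22 0 0 0;1 0 0 -0.3 0 0 0;1 0 0 -0.35 0 0 0;1 0 0 -0.36 0 0 0")

```text
time: 26.68
tool_pos: [0.6381, 0.2282, 0.1362]
ee_rot: [3.135, -0.002, 1.569]
wrist_force: [0.6, 0.2, -0.5]
width: 0.094
```

Emit:
servo_tool(targets="1 -0.03 -0.017 0 0 0 0;1 -0.1 -0.056 0 0 0 0;1 -0.22 -0.124 0 0 0 0;1 -0.36 -0.203 0 0 0 0;1 -0.5 -0.282 0 0 0 0;1 -0.64 -0.361 0 0 0 0;1 -0.77 -0.434 0 0 0 0;1 -0.87 -0.49 0 0 0 0;1 -0.93 -0.524 0 0 0 0;1 -0.942 -0.531 0 0 0 0;1 -0.942 -0.531 0 0 0 0")

```text
time: 27.6
tool_pos: [0.5017, -0.0084, 0.1301]
ee_rot: [-3.139, -0.001, 1.567]
wrist_force: [0.4, 0.5, -0.3]
width: 0.0941
```

Run:
```python
from h import *
S=snap('scene','s17');T=snap('top','t17')
plan(.5035,-.0074,.04)
```

```text
shift [-0.002   0.0028  0.3626] turn [-0.0003 -0.0003 -0.0005]  at [ 0.5029 -0.007   0.1307] yaw [-3.1405e+00 -9.0000e-04  1.5693e+00] t 27.7 w 0.0942 F [ 0.2  0.1 -0.4]
```

View pics/s17.png

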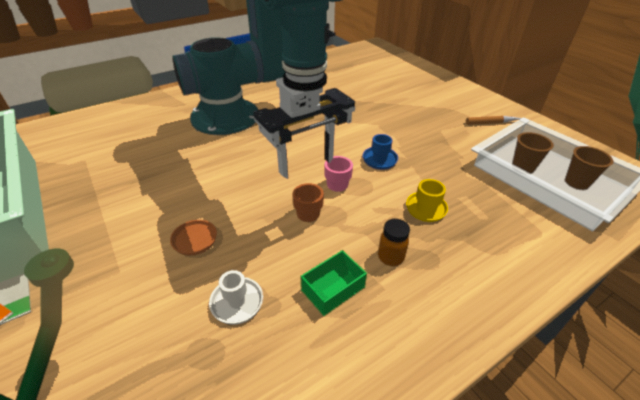

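View pics/t17.png

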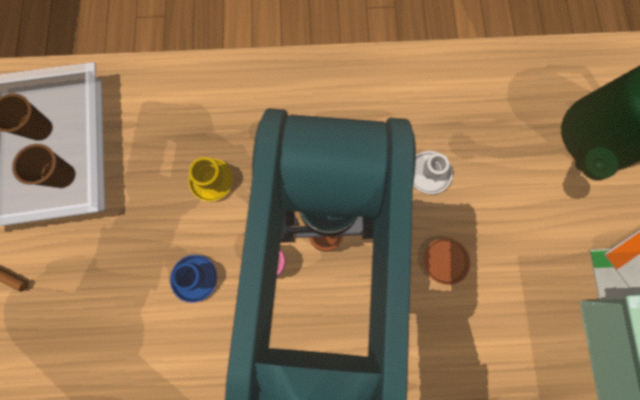

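All three placed pots are upright: white (233,290), blue (381,148), yellow (430,195) in the scene view. The orange pot is alone at (308,202). I'll measure its rim before descending.

Run:
```python
from h import *
S=snap('scene')
print(proj(S,(.5035,-.0074,.064)),proj(S,(.5035,-.0074,.0)))
im=cv2.resize(S["image"][170:230,280:340],(600,600),interpolation=cv2.INTER_CUBIC)
cv2.imwrite("pics/g18.png",im[:,:,::-1])
plan(.5035,-.0074,.03)
```

```text
[307.34263633 192.31585354] [307.69768297 213.49618258]
shift [-0.0031  0.0017  0.4032] turn [-0.0003 -0.0002 -0.0002]  at [ 0.5032 -0.0067  0.1308] yaw [-3.1407e+00 -7.0000e-04  1.5701e+00] t 27.75 w 0.0936 F [-0.5 -0.   0.4]
```

View pics/g18.png

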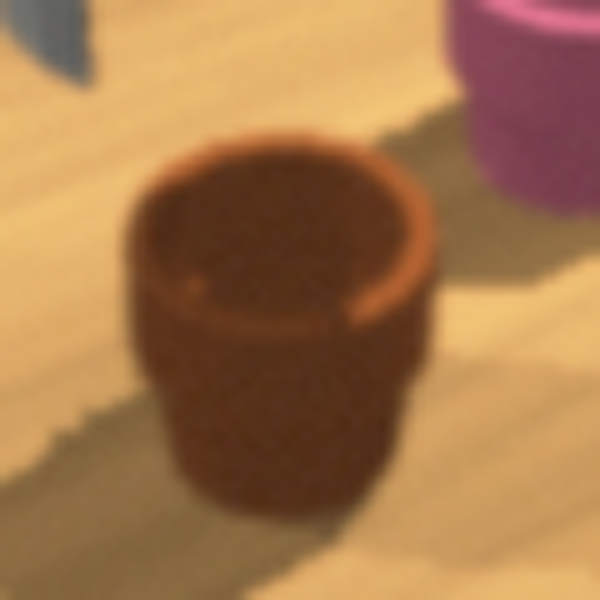

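Rim centre is at about (307.7,192.8), which matches the predicted (307.3,192.3). Descending.

Emit:
servo_tool(targets="1 -0.002 0.001 0.03 0 0 0;1 -0.002 0.001 0.09 0 0 0;1 -0.002 0.001 0.17 0 0 0;1 -0.002 0.001 0.25 0 0 0;1 -0.002 0.001 0.32 0 0 0;1 -0.002 0.001 0.37 0 0 0;1 -0.002 0.001 0.395 0 0 0;0.9 -0.002 0.001 0.4 0 0 0;0.8 -0.002 0.001 0.4 0 0 0;0.77 -0.002 0.001 0.4 0 0 0;0.77 -0.002 0.001 0.4 0 0 0;0.77 -0.002 0.001 0.4 0 0 0")

```text
time: 28.75
tool_pos: [0.5042, -0.0081, 0.0326]
ee_rot: [3.139, 0.0, 1.569]
wrist_force: [-0.2, -0.2, -0.4]
width: 0.0723
```

Emit:
servo_tool(targets="0.75 0 0 0 0 0 0;0.7 0 0 0 0 0 0;0.65 0 0 0 0 0 0;0.6 0 0 0 0 0 0;0.55 0 0 0 0 0 0;0.55 0 0 0 0 0 0;0.55 0 0 0 0 0 0;0.55 0 0 0 0 0 0")

```text
time: 29.42
tool_pos: [0.5039, -0.0078, 0.0322]
ee_rot: [3.14, -0.001, 1.569]
wrist_force: [-0.2, 1.7, 4.3]
width: 0.0677
```

Run:
```python
from h import *
S=snap('scene')
plan(.443,-.25,.11)
im=cv2.resize(S["image"][150:230,270:350],(500,500),interpolation=cv2.INTER_CUBIC)
cv2.imwrite("pics/g19.png",im[:,:,::-1])
```

```text
shift [-0.9689 -0.2414 -0.312 ] turn [ 0.0004 -0.0002 -0.0005]  at [ 0.5039 -0.0078  0.0322] yaw [ 3.1403e+00 -6.0000e-04  1.5691e+00] t 29.47 w 0.0674 F [-0.2  1.4  5.4]
```

View pics/g19.png

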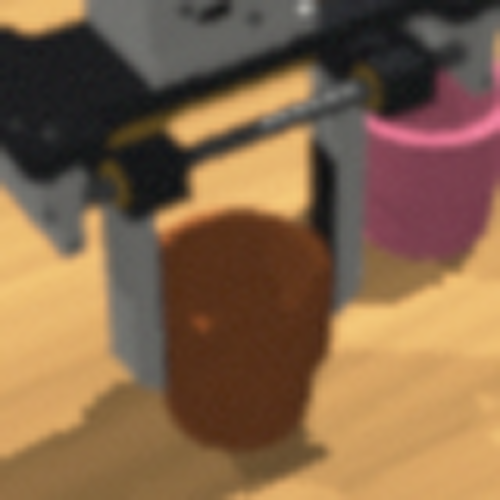

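Emit:
servo_tool(targets="0.55 0 0 0 0 0 0;0.55 0 0 -0.01 0 0 0;0.55 0 0 -0.03 0 0 0;0.55 0 0 -0.06 0 0 0;0.55 0 0 -0.1 0 0 0;0.55 0 0 -0.15 0 0 0;0.55 0 0 -0.21 0 0 0;0.55 0 0 -0.26 0 0 0;0.55 0 0 -0.3 0 0 0;0.55 0 0 -0.32 0 0 0;0.55 0 0 -0.32 0 0 0")

```text
time: 30.38
tool_pos: [0.5043, -0.0083, 0.1133]
ee_rot: [3.138, 0.0, 1.569]
wrist_force: [-0.6, 0.1, -0.3]
width: 0.0676
```

Emit:
servo_tool(targets="0.55 -0.02 -0.005 0 0 0 0;0.55 -0.08 -0.02 0 0 0 0;0.55 -0.18 -0.045 0 0 0 0;0.55 -0.3 -0.075 0 0 0 0;0.55 -0.42 -0.105 0 0 0 0;0.55 -0.54 -0.135 0 0 0 0;0.55 -0.66 -0.165 0 0 0 0;0.55 -0.78 -0.195 0 0 0 0;0.55 -0.88 -0.22 0 0 0 0;0.55 -0.94 -0.235 0 0 0 0;0.55 -0.969 -0.242 0 0 0 0;0.55 -0.969 -0.242 0 0 0 0")

```text
time: 31.38
tool_pos: [0.4413, -0.2513, 0.1103]
ee_rot: [-3.14, -0.001, 1.567]
wrist_force: [-0.0, 0.2, -1.1]
width: 0.0679
```

Emit:
servo_tool(targets="0.55 0 0 0.02 0 0 0;0.55 0 0 0.06 0 0 0;0.55 0 0 0.11 0 0 0;0.55 0 0 0.16 0 0 0;0.55 0 0 0.2 0 0 0;0.55 0 0 0.23 0 0 0;0.55 0 0 0.24 0 0 0;0.55 0 0 0.24 0 0 0;0.55 0 0 0.24 0 0 0;0.55 0 0 0.24 0 0 0")

```text
time: 32.22
tool_pos: [0.443, -0.2505, 0.0523]
ee_rot: [3.14, 0.001, 1.569]
wrist_force: [-0.6, 0.4, -1.2]
width: 0.0682
```

Run:
```python
from h import *
S=snap('scene','s20')
plan(.4435,-.25,.0372)
```

```text
shift [0.0025 0.0018 0.0605] turn [ 0.0005  0.0003 -0.0005]  at [ 0.443  -0.2506  0.0523] yaw [3.1401e+00 9.0000e-04 1.5691e+00] t 32.27 w 0.0679 F [-1.3 -0.2 -1.2]
```

View pics/s20.png

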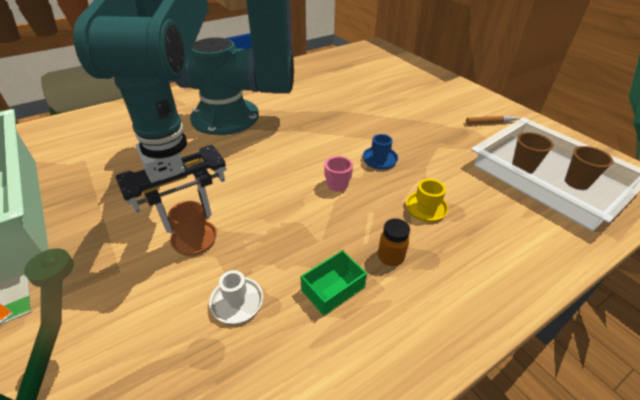

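Orange pot is held upright over the orange saucer at (193,235). Lowering it.

Emit:
servo_tool(targets="0.55 0.002 0.002 0.012 0 0 0;0.55 0.002 0.002 0.026 0 0 0;0.55 0.002 0.002 0.038 0 0 0;0.55 0.002 0.002 0.045 0 0 0;0.55 0.002 0.002 0.049 0 0 0;0.55 0.002 0.002 0.052 0 0 0;0.55 0.002 0.002 0.054 0 0 0;0.55 0.002 0.002 0.054 0 0 0;0.55 0.002 0.002 0.054 0 0 0;0.55 0.002 0.002 0.054 0 0 0")

```text
time: 33.1
tool_pos: [0.443, -0.2498, 0.0381]
ee_rot: [3.141, 0.0, 1.569]
wrist_force: [0.9, 0.6, -2.0]
width: 0.0678
```

Emit:
servo_tool(targets="0.55 0 0 0.002 0 0 0;0.55 0 0 0.004 0 0 0;0.55 0 0 0.004 0 0 0;0.55 0 0 0.004 0 0 0")

```text
time: 33.43
tool_pos: [0.4431, -0.2498, 0.0373]
ee_rot: [3.141, 0.0, 1.569]
wrist_force: [-0.4, 0.1, 0.4]
width: 0.0681
```

Emit:
servo_tool(targets="0.55 0 0 0.002 0 0 0;0.55 0 0 0.003 0 0 0;0.55 0 0 0.003 0 0 0;0.55 0 0 0.003 0 0 0")

```text
time: 33.77
tool_pos: [0.4431, -0.2498, 0.0372]
ee_rot: [3.141, 0.0, 1.569]
wrist_force: [-1.9, 1.9, 5.4]
width: 0.0675
```

Contact felt. Releasing, then lifting clear.

Emit:
servo_tool(targets="0.75 0 0 -0.002 0 0 0;0.8 0 0 -0.002 0 0 0;0.85 0 0 -0.002 0 0 0;0.95 0 0 -0.002 0 0 0;1 0 0 -0.002 0 0 0;1 0 0 -0.01 0 0 0;1 0 0 -0.05 0 0 0;1 0 0 -0.13 0 0 0;1 0 0 -0.25 0 0 0;1 0 0 -0.4 0 0 0;1 0 0 -0.55 0 0 0;1 0 0 -0.65 0 0 0")

```text
time: 34.77
tool_pos: [0.4439, -0.2504, 0.2039]
ee_rot: [3.137, 0.004, 1.569]
wrist_force: [0.3, -0.6, 0.1]
width: 0.0942
```

Emit:
servo_tool(targets="1 0.1 -0.1 0 0 0 0;1 0.25 -0.25 0 0 0 0;1 0.4 -0.3 0 0 0 0;1 0.55 -0.3 0 0 0 0;1 0.7 -0.3 0 0 0 0;1 0.8 -0.3 0 0 0 0;1 0.85 -0.3 0 0 0 0;1 0.85 -0.3 0 0 0 0;1 0.85 -0.3 0 0 0 0")

```text
time: 35.52
tool_pos: [0.3684, -0.037, 0.1995]
ee_rot: [3.14, 0.001, 1.571]
wrist_force: [0.2, -0.4, 0.2]
width: 0.0942
```

Run:
```python
from h import *
S=snap('scene','s21');T=snap('top','t21')
plan(.4435,-.25,.0372)
np.set_printoptions(precision=4,suppress=True)
for k in HSV:
    for c,a,e in blobs(T,k): 
        x,r,sd=circ(T,c,.013); print(k,a,np.round(e[0],1),x,r,sd) if sd<.004 else 0
P={'white':(.6297,-.236),'blue':(.4337,.2579),'yellow':(.6364,.2278),'orange':(.4431,-.2498)}
tiles=[cv2.resize(T["image"][int(v)-38:int(v)+37,int(u)-38:int(u)+37],(400,300)[:1]*2) for u,v in (proj(T,(*p,.03)) for p in P.values())]
im=cv2.resize(np.vstack([np.hstack(tiles[:2]),np.hstack(tiles[2:])]),(600,600)); cv2.imwrite("pics/g21.png",im[:,:,::-1])
```

```text
shift [-0.8472  0.3021  0.6483] turn [ 0.0001  0.0002 -0.0008]  at [ 0.3684 -0.0379  0.1991] yaw [3.1411e+00 7.0000e-04 1.5683e+00] t 35.62 w 0.0944 F [ 0.5 -0.3  0.5]
orange 1734.0 [448.2 260.5] [ 0.4405 -0.2522] 0.04722403461355197 0.002795745846988732
pink 941.5 [266.8 261.2] [0.4563 0.1132] 0.03473135329591826 0.0008222130411804082
green 156.5 [600.  259.3] [ 0.4276 -0.5587] 0.014983410227242066 0.0028713944349026046
white 1337.0 [429.6 172. ] [ 0.6271 -0.2347] 0.04445852672962967 0.0022681213965927136
```

View pics/s21.png

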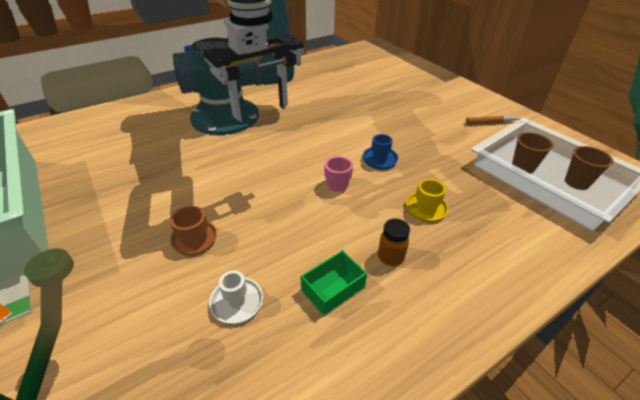

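View pics/g21.png

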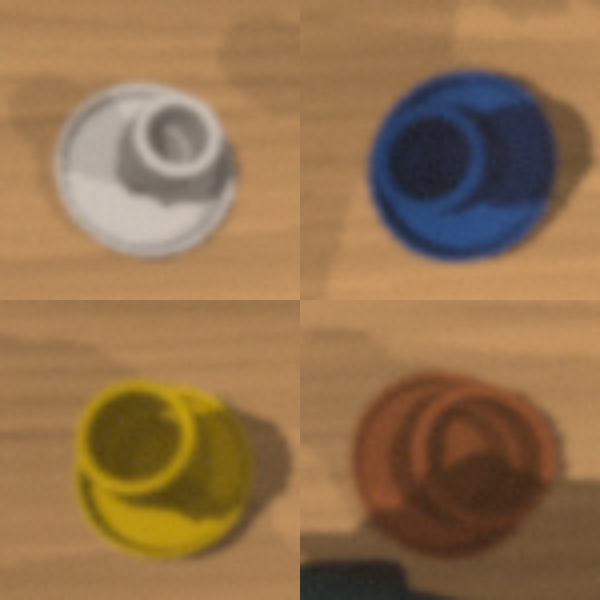

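Top-view tiles (4x, rim vs saucer centre): white (178,135)/(146,170), blue (132,158)/(163,166), yellow (136,137)/(165,170), orange (183,153)/(148,165). I'll turn these into positions.

Run:
```python
from h import *
T=snap('top')
P={'white':(.6297,-.236),'blue':(.4337,.2579),'yellow':(.6364,.2278),'orange':(.4431,-.2498)}
M={'white':((178,135),(146,170)),'blue':((132,158),(163,166)),'yellow':((136,137),(165,170)),'orange':((183,153),(148,165))}
for k,p in P.items():
    u,v=proj(T,(*p,.03)); o=np.array([int(u)-38,int(v)-38])
    a,b=[o+np.array(m)/4-.4 for m in M[k]]
    ra,sb=onplane(T,a,.069),onplane(T,b,.013)
    print(k,"pot",ra.round(4),"saucer",sb.round(4),"off mm",((ra-sb)[:2]*1000).round(1))
```

```text
white pot [ 0.6275 -0.2356  0.069 ] saucer [ 0.6262 -0.2358  0.013 ] off mm [1.3 0.1]
blue pot [0.4327 0.2561 0.069 ] saucer [0.4297 0.2604 0.013 ] off mm [ 3.  -4.3]
yellow pot [0.6343 0.2262 0.069 ] saucer [0.6332 0.2281 0.013 ] off mm [ 1.1 -1.9]
orange pot [ 0.4419 -0.2488  0.069 ] saucer [ 0.4392 -0.2508  0.013 ] off mm [2.7 2. ]
```

Run:
```python
from h import *
S=snap('scene')
C={'blue':(380,152),'orange':(193,232)}
ims=[]
for u,v in C.values(): ims.append(cv2.resize(S["image"][v-25:v+25,u-25:u+25],(400,400),interpolation=cv2.INTER_CUBIC))
im=np.hstack(ims).astype(float); im=np.clip(im*1.5,0,255).astype(np.uint8)
cv2.imwrite("pics/g22.png",im[:,:,::-1])
for c in [(.4337,.2579),(.4308,.2621)]:
  print("blue rim z.069",(proj(S,(*c,.069))-(355,127))*8+4,"saucer rim .013",(proj(S,(*c,.013))-(355,127))*8+4)
  E=[(proj(S,(c[0]+.048*np.cos(t),c[1]+.048*np.sin(t),.013))-(355,127))*8+4 for t in np.linspace(0,6.28,100)]
  E=np.array(E);print("saucer rim bbox",E.min(0),E.max(0))
```

```text
blue rim z.069 [219.42683625  96.26699445] saucer rim .013 [199.18414938 239.55104532]
saucer rim bbox [ 53.36790934 156.49319305] [346.13894146 328.75631052]
blue rim z.069 [223.73043247  88.07959811] saucer rim .013 [203.39767276 231.16888611]
saucer rim bbox [ 58.07872784 148.67842386] [349.86088517 319.74252398]
```

View pics/g22.png

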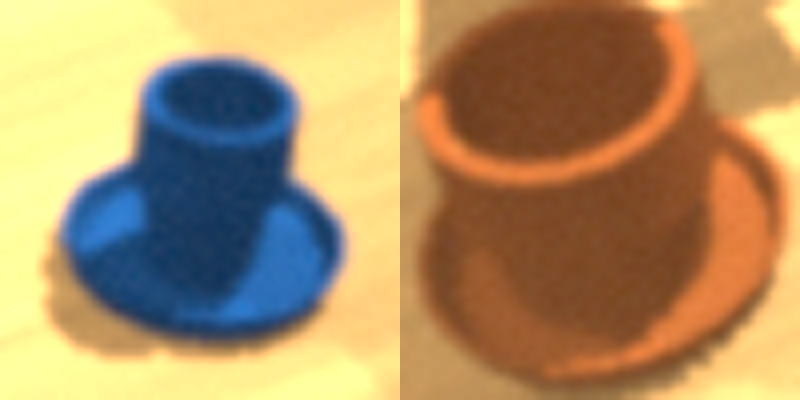

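The scene zoom shows the blue pot upright, rim at crop (220,101) and saucer centre near (203,232), so it sits about 5 mm off centre with its whole foot flat on the floor. The others are 1–4 mm off. A regrip would put a stable pot at risk for little gain, so I'm handing in.

```bash
python3 -c "
from bench import robot
print(robot.close_job())"
```

```text
the job is handed in; nothing more can be done
None
```

I took the nest apart in the order asked: white, blue, yellow, then orange. Each pot was lowered until I felt contact (a few newtons), released, and stood upright in its own saucer before I took the next. The job was handed in at about 36 s, with the arm raised clear and touching nothing.

- **Last pictures:** all four pots stand upright in their saucers. The jar, the punnet and the pink pot are at the same image positions as at the start.
- **Centring (top view):** the offsets from the saucer centres are about 1 mm for white, 2 mm for yellow, 3–4 mm for orange and 5 mm for blue.
- **Blue pot:** it is visibly off-centre, though its whole foot is flat on the saucer floor. I left it rather than risk a regrip.
- **A disagreement between the views:** my first saucer positions assumed both cameras saw the saucer at its 13 mm rim height. Triangulating gave 6–8 mm instead, because the outline includes the saucer's outer wall. I noticed this only at the final check, and it explains the leftover offsets.
- **One slip:** my first descent onto the yellow pot stopped 34 mm too high. I saw this in the picture and corrected it before gripping.

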